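Find the rattling blank cassette on the jeweller's bench

TASK

One of the three closed cassettes in the sloping rack has a carbide blank loose inside: find it by lifting cassettes clear of the rack and tipping them the other way, so that the end that was low is well above the other, and feeling for the weight sliding over. Tip the loose one this way before you reject it, even if you found it by elimination, then lay it flat in the red tray; the two sound cassettes must end up seated in slots of the rack as they were at first (any slot will do). Put cassettes down rather than drop them, and leave everything else on the bench where it is.

Things in the scene. Friction and masses are not known exactly. Their poses are not given: they have to be found in the camera images.
- cassette_a_center (a point): Centre of one of three look-alike sealed aluminium cassettes, 130 mm long (x), 30 wide (y), 26 high (z), about 0.33 kg (15 percent either way), blue stripe on top. In the rack x points up the slope, away from the robot, and z square to the slope. Grasp across the 30 mm width at mid-length, from above, square to the slope. Any of the three may be the loose one.
- cassette_b_center (a point): Centre of a cassette, as cassette_a. Each holds a 0.2 kg blank. In two of the three it is clipped fast, 32 mm from mid-length towards one end or the other; in one it is loose, lies at the low end, and slides 64 mm along x in under a second once the end that was low in the rack (-x) is raised 10 degrees or more above the other. Within 4 degrees of level it stays where it is.
- cassette_c_center (a point): Centre of a cassette, as cassette_a. When the loose blank slides over, the moment about the grip (about the cassette's y axis) changes by about 0.12 N m (compare before and after in the same level attitude); with a clipped blank by less than 0.03 N m.
- slot_left (a point): Centre of a cassette seated in the left slot (+y), 82 mm above the bench. Wooden rack fixed to the bench, 236 mm wide (y), slots 78 mm apart. Axes are the rack's: z up, x level towards its high side, away from the robot. The slope rises 25 degrees along x.
- slot_middle (a point): Centre of a cassette seated in the middle slot; axes as slot_left. Each slot is a rib 16 mm wide, 20 mm high, running up the slope, so a seated cassette overhangs it with finger room at both sides and below.
- slot_right (a point): Centre of a cassette seated in the right slot (-y); axes as slot_left. At each slot's low end a brass stop 24 mm wide stands 10 mm above the cassette's underside; a seated cassette lies 1.5 mm short of it.
- reject_tray_in (a point): Centre of the inner floor of the open red reject tray fixed on the bench: outside 200 mm (x) x 140 mm (y), inside 190 x 130 mm, floor 5 mm above the bench, rim 32 mm above the bench. Axes: z up, x along its long side.
- paste_jar: Bystander, to be left alone: small amber glass jar with white cap, 38 mm across, 50 mm tall; origin under its centre.
- ring_mandrel: Bystander, to be left alone: upright steel ring mandrel on a round foot 48 mm across, 115 mm tall; origin under its centre.
- wood_cup: Bystander, to be left alone: empty wooden cup, 80 mm across, 90 mm tall; origin under its centre.
- mallet: Bystander, to be left alone: wooden mallet lying flat; origin under its middle.
- blue_file: Bystander, to be left alone: blue-handled hand file lying flat; origin under its middle.
- bench_brush: Bystander, to be left alone: wooden bench brush lying flat; origin under its middle.
- steel_block: Bystander, to be left alone: steel bench block 75 x 75 x 22 mm; origin under its centre.
Not all that is in view belongs to the job. Leave any green, orange or turquoise look-alike of the part that bears cassette_c_center alone.

How it is judged:
On the way:
1. the cassette with the loose blank is held clear of the rack with the end that was low in the rack raised 11 degrees or more above the other (angle between cassette_b_center's own x axis and vertical above 1.77 rad and contact force between the fingers and cassette_b above 0.5 N and height (world z) of cassette_b_center above 0.11 m), for 0.2 s.
At the end, for the whole second after the job is handed in: The loose-blank cassette rests in the red tray, flat on its underside (7 degrees); the two sound ones rest in rack slots: centre within 20 mm of the slot point, leaning with the slope (6 degrees), same end low as at first, turned under 11 degrees from the slot (x of cassette_b_center in the frame of reject_tray_in between -0.035 and 0.035 m and y of cassette_b_center in the frame of reject_tray_in between -0.055 and 0.055 m and z of cassette_b_center in the frame of reject_tray_in below 0.02 m and angle between cassette_b_center's own z axis and vertical below 0.12 rad and linear speed of each of cassette_b, cassette_a, cassette_c below 0.03 m/s and (distance between cassette_a_center and slot_left below 0.02 m or distance between cassette_a_center and slot_middle below 0.02 m or distance between cassette_a_center and slot_right below 0.02 m) and angle between cassette_a_center's own x axis and vertical between 1.03 and 1.24 rad and angle between the y axis of each of cassette_a_center, cassette_c_center and the y axis of slot_middle, either way round below 0.2 rad and (distance between cassette_c_center and slot_left below 0.02 m or distance between cassette_c_center and slot_middle below 0.02 m or distance between cassette_c_center and slot_right below 0.02 m) and angle between cassette_c_center's own x axis and vertical between 1.03 and 1.24 rad); the robot touches nothing.
It fails at once if a cassette is dropped: it moves faster than 0.7 m/s while out of the fingers (a fall of about 25 mm) ((linear speed of cassette_a above 0.7 m/s and contact force between the fingers and cassette_a below 0.1 N) or (linear speed of cassette_b above 0.7 m/s and contact force between the fingers and cassette_b below 0.1 N) or (linear speed of cassette_c above 0.7 m/s and contact force between the fingers and cassette_c below 0.1 N)).
It fails at once if a bystander is moved by more than 30 mm (distance of any of paste_jar, ring_mandrel, wood_cup, mallet, blue_file, bench_brush, steel_block from where it was at the start of the episode above 0.03 m).
It also fails if it takes over 72 s, if anything falls off the work surface, if the arm or the gripper's body presses on something with over 40 N, if the wrist force passes 120 N, or if a joint passes its speed limit or range.

ROBOT

A 6-joint arm with a two-finger parallel gripper is mounted at the origin on the work surface. World frame = base frame: x ahead of the robot, y to its left, z up, the work surface at z = 0. Lengths are in m, angles in rad, forces in N, time in s.
With the tool pointing down it reaches from about 0.375 to 0.975 m from the base axis. Payload 3.8 kg.
Tool frame: the origin (TCP) lies midway between the tips of the shut fingers; the grasp point (between the pads) lies 19 mm behind it; z points along the fingers, y is the line along which they close (so a half turn about z gives the same grasp; the last joint's range is limited). The gripper opens to 85 mm and grips with 20 to 120 N. Pads are 22 mm wide; open, the fingers measure 114 mm over their backs; the gripper's body (76 mm by 85 mm) begins 54 mm behind the grasp point. The pads swing forward as they close: fully open they stand 13 mm farther back than shut.
Start: joints at [-1.235, 0.264, 1.604, -0, 1.274, -0.037], TCP at [0.246, -0.629, 0.231] pointing down, gripper open.
Joint ranges: [-2.63, 2.63], [-0.94, 2.18], [0.31, 2.57], [-1.31, 4.45], [0, 2.66], [-2.55, 2.55]. Speed limits (rad/s): [2.57, 2.57, 3.14, 3.14, 3.14, 3.14].

INTERFACE

Orientations are given as a rotation vector (axis times angle).
In Python, from workcell import bot gives the robot as it stands.
- The arm moves only by the tool step_arm, never from a script. Its argument "motion" is a list of rows, each a list of 5 numbers: the finger opening in cm, from 0 to 8.54, then the shift along the tool's x, y, z in cm, then the turn about the tool's z in degrees. In form: [[claw, dx, dy, dz, twist], ...]. A call has 1 to 20 rows; each row is the pose to reach, as a shift and turn from the pose commanded when the call began, along the tool's axes at that moment; what a row does not reach only later rows make up. A row lasts 1/10 s, in which the tool goes at most 50 mm and 8.59 degrees, less where a joint would pass 70% of its speed; a pose out of reach is approached as far as the arm can. A call with a gripper value outside its range is refused whole. The fingers move at their own pace and stop on an object; "force" is the grip in N (left out, the last holds). Time passes only in rows, so rows that repeat a pose let the fingers close. It gives the time, the measured TCP pose, the force, the opening and the grip force at its end, in the units of the state.
- bot.read_state(): the state, without advancing time (a new reading comes with each control period).
- bot.read_camera(name): name is "side" or "top"; returns (picture, depth): 480x640x3 uint8, red, green, blue; 480x640 float32, m along the optical axis (not along the pixel's ray), 0 where there is no reading.
- bot.calibration(name): a dict with "mtx" (3x3 intrinsics, pixels), "k1" (the pictures are not rectified: a ray, as slopes to the right and down, at radius r is drawn at 1 + k1 r^2 times it, then the intrinsics apply), "origin" and "orientation" of the camera in the world. Camera axes: x right, y up, looking along -z (the intrinsics and any distortion apply to the point x, -y, -z); pixel columns grow to the right and rows downward; lengths in m; the calibration is good to about 2 mm. A picture is of the moment at which its call begins. calibration takes no time and is no camera call.
- bot.finish_job(): hands the job in; it is judged then, once.
The state is a dict: "time": time; "q": joint angles; "joint_vel": joint speeds; "joint_torque": joint torques, N m; "tool_pos": TCP position; "tcp_rot": TCP orientation; "wrist_force": force on the tool from outside, world axes, zero at the start; "torque": the same for the moment, N m; "width": opening from 0.0 (shut) to 1.0 (fully open); "grip_force": force on a finger pad.
Only numpy, scipy, OpenCV 4.12 (cv2) and the standard library are available. Lean on these libraries where they do the work, as an engineer would, in place of code of your own. Each camera call takes 0.05 s, during which the arm holds its last target. There are 200 camera calls.

## Working session

There is one attempt and no reset: what is moved stays moved. The work goes in short steps, Python scripts to look and compute and a tool call to move; the robot and the scene stay as the last step left them, time stands still between calls to the robot, and variables do not carry over. Pictures are saved under pics/ and viewed, at most 10 in all, crops included, and the job is handed in when it is done.

Besides the shell and the picture viewer there is one more tool, called as name(argument=value, ...), one argument or row to a line, values as JSON. step_arm: Moves the arm, as the interface text tells. Its arguments: {"type":"object","properties":{"motion":{"type":"array","items":{"type":"array","items":{"type":"number"}}},"force":{"type":"number"}},"required":["motion"]}

```bash
ls; mkdir -p pics
python3 - <<'E'
from workcell import bot
import cv2,numpy as np
for n in("top","side"):
    p,d=bot.read_camera(n);cv2.imwrite(f"pics/{n}0.png",p[:,:,::-1]);np.savez(f"{n}0.npz",p=p,d=d)
    c=bot.calibration(n);print(n,c)
s=bot.read_state();print(s)
E
```

```text
pics
top {'mtx': array([[561.32258143,   0.        , 320.80591643],
       [  0.        , 561.32258143, 228.437114  ],
       [  0.        ,   0.        ,   1.        ]]), 'k1': -0.15798431945361954, 'origin': array([0.23659023, 0.00382242, 1.48876013]), 'orientation': array([ 0.13097059, -0.1589121 , -1.56345481])}
side {'mtx': array([[529.67282419,   0.        , 317.99940926],
       [  0.        , 529.67282419, 239.98500809],
       [  0.        ,   0.        ,   1.        ]]), 'k1': -0.020334661400853406, 'origin': array([0.74424147, 0.86842868, 0.86805131]), 'orientation': array([0.17279359, 1.2059685 , 2.63378854])}
{'time': 0.1, 'q': array([-1.23489512e+00,  2.64711997e-01,  1.60519807e+00, -1.90171604e-05,
        1.27369870e+00, -3.68549182e-02]), 'joint_vel': array([-0.00065045, -0.00369165, -0.0039019 , -0.00089052,  0.00143257,
       -0.00082134]), 'joint_torque': array([ 4.10260873e-04, -5.16709328e+01, -3.68589878e+01, -2.42164663e-05,
        6.29487084e-03,  2.31632424e-05]), 'tool_pos': array([ 0.2456339 , -0.62803394,  0.23008474]), 'tcp_rot': array([-3.08522792e+00, -5.81779662e-01,  4.99681955e-04]), 'wrist_force': array([-0.11421766, -0.11791968,  0.06191262]), 'torque': array([ 0.00067108,  0.02649143, -0.01560393]), 'grip_force': 0.0, 'width': 1.0004366911379838}
```

View pics/top0.png

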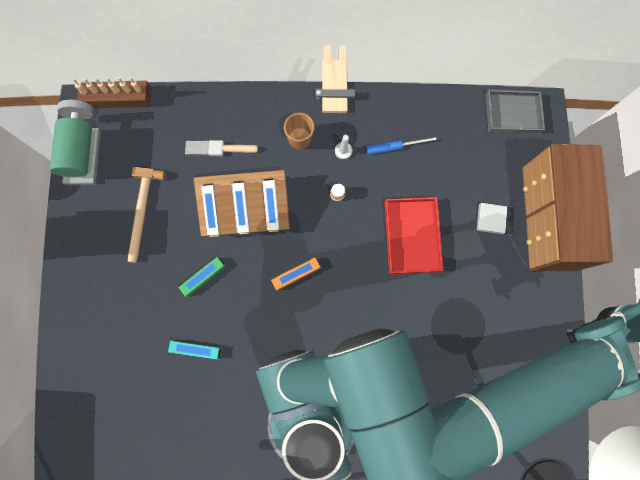

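View pics/side0.png

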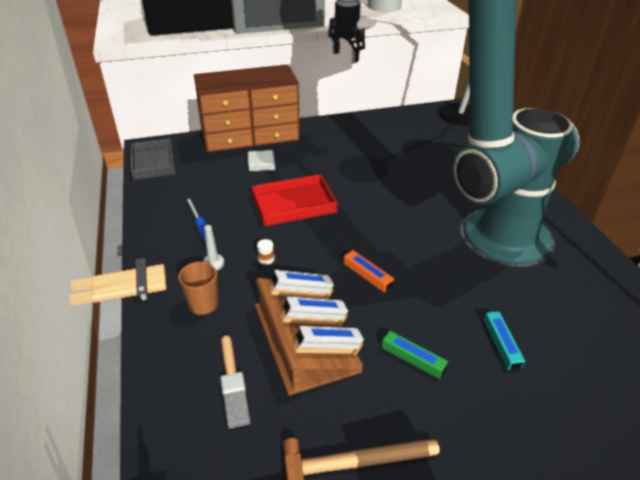

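The top view shows the rack at about (195–288, 170–236), with cassettes at about (209,210), (240,207) and (270,205). The tray is at (413,235), and the green, orange and turquoise decoys lie below the rack. The side view confirms the slope rises away from the robot. The next step is to measure all of these with depth.

```bash
cat > h.py <<'E'
import numpy as np,cv2
from workcell import bot
from scipy.spatial.transform import Rotation as R
def cloud(name,d):
    c=bot.calibration(name);K=c["mtx"];h,w=d.shape
    u,v=np.meshgrid(np.arange(w),np.arange(h))
    n=cv2.undistortPoints(np.stack([u,v],-1).reshape(-1,1,2).astype(np.float32),K,np.array([c["k1"],0,0,0.])).reshape(h,w,2)
    P=np.stack([n[...,0]*d,-n[...,1]*d,-d],-1)
    return P@R.from_rotvec(c["orientation"]).as_matrix().T+c["origin"]
def hsv(p): return cv2.cvtColor(p,cv2.COLOR_RGB2HSV)
def st():
    s=bot.read_state();print({k:np.round(s[k],4) for k in("time","tool_pos","tcp_rot","wrist_force","torque","width","grip_force","q")})
E
python3 - <<'E'
from h import *
for n in("top","side"):
    z=np.load(n+"0.npz");p,d=z["p"],z["d"];W=cloud(n,d);H=hsv(p)
    blue=cv2.inRange(H,(100,100,60),(125,255,255))
    k,l,s,c=cv2.connectedComponentsWithStats(blue)
    for i in range(1,k):
        if s[i,4]>60:
            q=W[(l==i)&(d>0)];m=np.median(q,0);q=q[np.linalg.norm(q-m,axis=1)<.08];m=q.mean(0)
            v=np.linalg.svd(q-m)[2];print(n,c[i].round(),s[i,4],m.round(4),"dir",v[0].round(3),"nrm",v[2].round(3))
    red=cv2.inRange(H,(0,180,60),(4,255,255))|cv2.inRange(H,(174,180,60),(180,255,255))
    k,l,s,c=cv2.connectedComponentsWithStats(red);i=1+s[1:,4].argmax()
    q=W[(l==i)&(d>0)];print("tray",s[i],np.percentile(q,[1,50,99],0).round(4))
    for lab,zs in(("rim",q[q[:,2]>.024]),("floor",q[q[:,2]<.012])):
        r=cv2.minAreaRect(zs[:,:2].astype(np.float32));print(lab,r,np.median(zs[:,2]))
    if n=="top":
        for col in(225,255,240,285):
            print(col,[(r,*W[r,col].round(3)) for r in range(160,246,4)])
        for nm,(u,v) in dict(cup=(298,130),brush=(240,149),brushhead=(205,148),jar=(338,190),mandrel=(344,150)).items():print(nm,W[v-4:v+5,u-4:u+5].reshape(-1,3).max(0).round(3),W[v,u].round(3))
E
```

```text
top [384. 147.] 359 [ 0.7403 -0.1961  0.0187] dir [-0.209  0.976  0.061] nrm [-0.932 -0.218  0.29 ]
top [270. 205.] 201 [0.5572 0.1074 0.0938] dir [-0.901 -0.072 -0.427] nrm [ 0.423  0.071 -0.904]
top [240. 208.] 198 [0.55   0.1853 0.0933] dir [-0.899 -0.086 -0.429] nrm [-0.433  0.025  0.901]
top [210. 210.] 218 [0.543  0.2627 0.0938] dir [-0.903 -0.075 -0.423] nrm [-0.428  0.077  0.901]
top [200. 276.] 210 [0.3817 0.2934 0.0258] dir [-0.627  0.779 -0.005] nrm [0.019 0.021 1.   ]
top [296. 273.] 186 [0.3909 0.044  0.0254] dir [-0.453  0.891  0.007] nrm [0.099 0.042 0.994]
top [193. 350.] 239 [0.1906 0.3069 0.0263] dir [-0.131 -0.991 -0.007] nrm [ 0.015  0.005 -1.   ]
tray [389 236  15  38 308] [[ 0.3958 -0.244  -0.0029]
 [ 0.4421 -0.225   0.0039]
 [ 0.4891 -0.204   0.0332]]
rim ((0.4302825927734375, -0.2070404440164566), (0.08825699239969254, 0.029590247198939323), 19.96343994140625) 0.030821809115409438
floor ((0.4458608031272888, -0.22605688869953156), (0.03731213137507439, 0.0986466333270073), 87.85375213623047) 0.0032471407310954437
225 [(160, np.float64(0.707), np.float64(0.244)
[... 6206 characters left out ...]
nrm [-0.429 -0.068  0.901]
side [505. 336.] 314 [0.1924 0.3107 0.0261] dir [-0.131 -0.991 -0.005] nrm [-0.032 -0.001  0.999]
side [332. 332.] 243 [0.5459 0.2644 0.0946] dir [-0.901 -0.088 -0.425] nrm [ 0.416  0.102 -0.904]
side [415. 350.] 312 [0.3828 0.2958 0.0262] dir [-0.634  0.773 -0.002] nrm [ 0.091  0.072 -0.993]
tray [ 252  175   85   51 3080] [[ 0.3961 -0.3843 -0.0036]
 [ 0.4947 -0.2747  0.0065]
 [ 0.5948 -0.1939  0.033 ]]
rim ((0.49520817399024963, -0.26745641231536865), (0.1992575079202652, 0.1464710235595703), 3.069570302963257) 0.028978492036368153
floor ((0.4881741404533386, -0.29248419404029846), (0.2153918743133545, 0.19716282188892365), 2.572417974472046) 0.004590831770550086
```

```bash
cat >> h.py <<'E'
YAW=np.deg2rad(5.1); X=np.array([np.cos(YAW),np.sin(YAW),0]); Y=np.array([-np.sin(YAW),np.cos(YAW),0])
C=dict(R=np.array([.5635,.1087,.082]),M=np.array([.5565,.1865,.082]),L=np.array([.550,.264,.082]))
def go(t,h=5.1):
    "shift in cm along tool axes and twist in degrees to world TCP t, tool-x heading h"
    s=bot.read_state();T=R.from_rotvec(s["tcp_rot"]).as_matrix()
    tw=np.rad2deg(np.arctan2(T[1,0],T[0,0]))-h
    print("go",(T.T@(np.array(t)-s["tool_pos"])*100).round(2),"twist",round((tw+180)%360-180,1))
def moment(n=8):
    v=[]
    for _ in range(n): bot.read_camera("side");s=bot.read_state();v.append(np.r_[s["wrist_force"],s["torque"]])
    v=np.array(v);print("F",v[:,:3].mean(0).round(3),"Mx',My'",(v[:,3:].mean(0)@np.c_[X,Y]).round(4),"sd",v[:,3:].std(0).round(3))
E
python3 -c "
from h import *
go(C['M']+[0,0,.118])"
```

```text
go [ 58.62 -64.53   3.14] twist 16.3
```

step_arm(
  motion=[
    [6, 58.6, -64.5, 3, 16.3],
    [6, 58.6, -64.5, 3, 16.3],
    [6, 58.6, -64.5, 3, 16.3],
    [6, 58.6, -64.5, 3, 16.3],
    [6, 58.6, -64.5, 3, 16.3],
    [6, 58.6, -64.5, 3, 16.3],
    [6, 58.6, -64.5, 3, 16.3],
    [6, 58.6, -64.5, 3, 16.3],
    [6, 58.6, -64.5, 3, 16.3],
    [6, 58.6, -64.5, 3, 16.3],
    [6, 58.6, -64.5, 3, 16.3],
    [6, 58.6, -64.5, 3, 16.3],
    [6, 58.6, -64.5, 3, 16.3],
    [6, 58.6, -64.5, 3, 16.3],
    [6, 58.6, -64.5, 3, 16.3],
    [6, 58.6, -64.5, 3, 16.3],
    [6, 58.6, -64.5, 3, 16.3],
    [6, 58.6, -64.5, 3, 16.3],
    [6, 58.6, -64.5, 3, 16.3],
    [6, 58.6, -64.5, 3, 16.3],
  ],
  force=30,
)

```text
time: 2.1
tool_pos: [0.5561, 0.1855, 0.2005]
tcp_rot: [3.137, 0.141, -0.003]
wrist_force: [0.2, -0.1, 0.4]
width: 0.704
grip_force: 0.0
```

```bash
python3 -c "
from h import *
st();moment(5);go(C['M']+[0,0,.118]);go(C['M']+[0,0,-.022])"
```

```text
{'time': np.float64(2.1), 'tool_pos': array([0.5561, 0.1855, 0.2005]), 'tcp_rot': array([ 3.1375e+00,  1.4070e-01, -2.7000e-03]), 'wrist_force': array([ 0.1805, -0.0942,  0.3616]), 'torque': array([-0.0234, -0.0019, -0.0367]), 'width': np.float64(0.704), 'grip_force': np.float64(0.0), 'q': array([ 2.7980e-01,  1.2000e-01,  1.8320e+00, -6.0000e-04,  1.1915e+00,
        1.7612e+00])}
F [0.298 0.002 0.027] Mx',My' [-0.0031 -0.0022] sd [0.035 0.026 0.035]
go [ 0.03 -0.23  0.14] twist -0.1
go [ 0.03 -0.23 14.14] twist -0.1
```

step_arm(
  motion=[
    [6, 0, -0.1, 4, 0],
    [6, 0, -0.1, 8, 0],
    [6, 0, -0.1, 10, 0],
    [6, 0, -0.1, 12, 0],
    [6, 0, -0.1, 13, 0],
    [6, 0, -0.1, 14, 0],
    [6, 0, -0.1, 14, 0],
    [2.5, 0, -0.1, 14, 0],
    [2.5, 0, -0.1, 14, 0],
    [2.5, 0, -0.1, 14, 0],
    [2.5, 0, -0.1, 14, 0],
    [2.5, 0, -0.1, 14, 0],
    [2.5, 0, -0.1, 14, 0],
    [2.5, 0, -0.1, 14, 0],
  ],
  force=30,
)

```text
time: 3.75
tool_pos: [0.5577, 0.1868, 0.0627]
tcp_rot: [-3.138, -0.139, -0.004]
wrist_force: [-0.0, -0.5, 5.8]
width: 0.346
grip_force: 31.3
```

```bash
python3 -c "
from h import *
st()
p,d=bot.read_camera('side');cv2.imwrite('pics/s1.png',cv2.resize(p[200:420,200:440,::-1],None,fx=2.5,fy=2.5))"
```

```text
{'time': np.float64(3.75), 'tool_pos': array([0.5577, 0.1868, 0.0627]), 'tcp_rot': array([-3.1382, -0.1389, -0.0036]), 'wrist_force': array([-0.0345, -0.4971,  5.7622]), 'torque': array([-0.147 ,  0.1068, -0.024 ]), 'width': np.float64(0.3464), 'grip_force': np.float64(31.2751), 'q': array([ 2.8090e-01,  2.5930e-01,  1.9450e+00, -2.0000e-04,  9.3500e-01,
        1.7634e+00])}
```

View pics/s1.png

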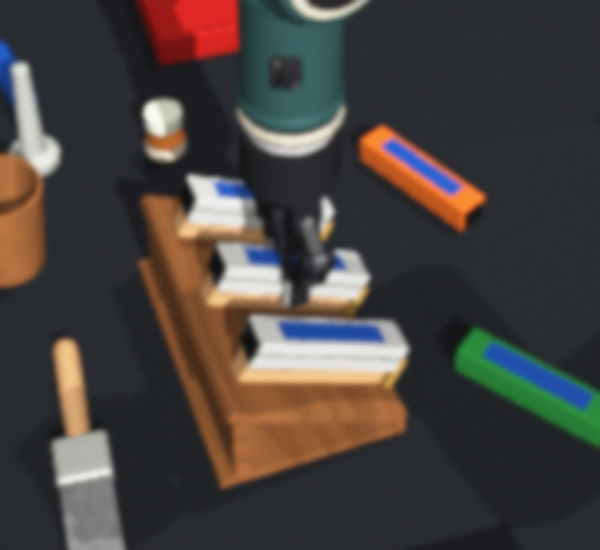

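The picture shows the gripper across the middle cassette at mid-length, at about (295,265) in the crop, with its neighbours untouched. I'll lift and read the moment.

step_arm(
  motion=[
    [2.5, 0, 0, -1, 0],
    [2.5, 0, 0, -2.5, 0],
    [2.5, 0, 0, -4.5, 0],
    [2.5, 0, 0, -6.5, 0],
    [2.5, 0, 0, -8, 0],
    [2.5, 0, 0, -8, 0],
    [2.5, 0, 0, -8, 0],
    [2.5, 0, 0, -8, 0],
  ],
)

```text
time: 4.6
tool_pos: [0.5555, 0.1862, 0.14]
tcp_rot: [3.138, 0.139, -0.004]
wrist_force: [-0.5, -0.0, -3.3]
width: 0.349
grip_force: 30.3
```

```bash
python3 -c "
from h import *
moment(8);st();t=C['M']+.140*X;go([t[0],t[1],.138]);go([t[0],t[1],.066])
p,d=bot.read_camera('side');W=cloud('side',d);b=cv2.inRange(hsv(p),(100,100,60),(125,255,255))>0
q=W[b&(d>0)];q=q[q[:,2]>.13];print(len(q),q.mean(0).round(3));v=np.linalg.svd(q-q.mean(0))[2];print(v[0].round(3),v[2].round(3))"
```

```text
F [ 0.033  0.143 -3.424] Mx',My' [ 0.0163 -0.0734] sd [0.03  0.024 0.029]
{'time': np.float64(5.0), 'tool_pos': array([0.5564, 0.1864, 0.1409]), 'tcp_rot': array([ 3.1384e+00,  1.3860e-01, -1.0000e-03]), 'wrist_force': array([-0.787 , -0.255 , -3.6694]), 'torque': array([ 0.0329, -0.0717, -0.0501]), 'width': np.float64(0.347), 'grip_force': np.float64(30.3191), 'q': array([0.2809, 0.1719, 1.8888, 0.    , 1.0815, 1.7633])}
go [ 1.401e+01 -1.000e-02  2.800e-01] twist -0.0
go [14.01 -0.02  7.48] twist -0.0
106 [0.563 0.19  0.18 ]
[-0.888 -0.098 -0.449] [ 0.307  0.599 -0.739]
```

The moment of −0.073 puts the mass at the low end, so this one is ambiguous. I'll tip it by pressing its low end down on the rack's back edge.

step_arm(
  motion=[
    [2.5, 3, 0, 0, 0],
    [2.5, 7, 0, 0, 0],
    [2.5, 11, 0, 0, 0],
    [2.5, 14, 0, 0, 0],
    [2.5, 14, 0, 1, 0],
    [2.5, 14, 0, 2.5, 0],
    [2.5, 14, 0, 3.5, 0],
    [2.5, 14, 0, 4, 0],
    [2.5, 14, 0, 4.4, 0],
    [2.5, 14, 0, 4.8, 0],
    [2.5, 14, 0, 5.2, 0],
    [2.5, 14, 0, 5.6, 0],
    [2.5, 14, 0, 5.6, 0],
  ],
)

```text
time: 6.35
tool_pos: [0.6992, 0.1993, 0.0891]
tcp_rot: [-3.137, -0.139, -0.013]
wrist_force: [3.5, 0.8, 4.0]
width: 0.345
grip_force: 32.8
```

```bash
python3 -c "
from h import *
st()
p,d=bot.read_camera('side');cv2.imwrite('pics/s2.png',cv2.resize(p[200:420,200:440,::-1],None,fx=2.5,fy=2.5))"
```

```text
{'time': np.float64(6.35), 'tool_pos': array([0.6992, 0.1993, 0.0891]), 'tcp_rot': array([-3.1374, -0.139 , -0.0133]), 'wrist_force': array([3.4708, 0.7515, 3.9797]), 'torque': array([-0.031 , -0.2337,  0.0132]), 'width': np.float64(0.3452), 'grip_force': np.float64(32.7685), 'q': array([ 2.4370e-01,  4.6140e-01,  1.6111e+00, -7.0000e-04,  1.0606e+00,
        1.7263e+00])}
```

View pics/s2.png

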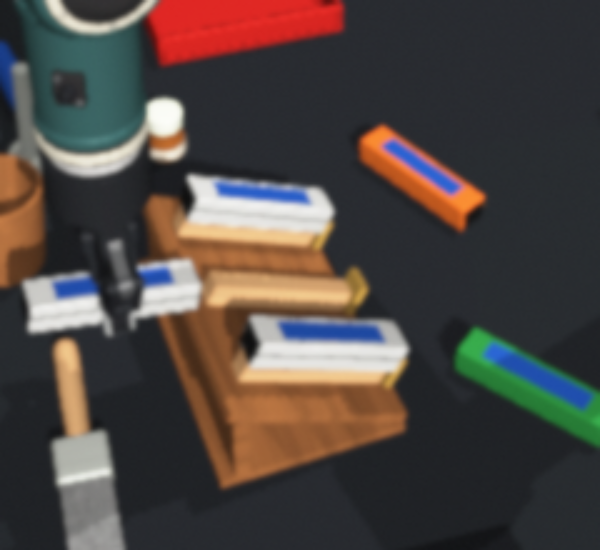

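Pressing works. The crop shows the cassette nearly level at about (110,295), pivoting on the rack's back edge with only small forces. I'll press further, then lift.

step_arm(
  motion=[
    [2.5, 0, 0, 0.5, 0],
    [2.5, 0, 0, 1, 0],
    [2.5, 0, 0, 1.5, 0],
    [2.5, 0, 0, 2, 0],
    [2.5, 0, 0, 2.5, 0],
    [2.5, 0, 0, 2.7, 0],
    [2.5, 0, 0, 2.7, 0],
    [2.5, 0, 0, 1.5, 0],
    [2.5, 0, 0, -1, 0],
    [2.5, 0, 0, -4, 0],
    [2.5, 0, 0, -6, 0],
    [2.5, 0, 0, -6, 0],
    [2.5, 0, 0, -6, 0],
    [2.5, 0, 0, -6, 0],
    [2.5, 0, 0, -6, 0],
    [2.5, 0, 0, -6, 0],
  ],
)

```text
time: 8.0
tool_pos: [0.695, 0.1986, 0.1433]
tcp_rot: [3.138, 0.139, -0.005]
wrist_force: [-0.3, -0.2, -4.3]
width: 0.344
grip_force: 34.3
```

```bash
cat >> h.py <<'E'
def tilt():
    p,d=bot.read_camera('side');W=cloud('side',d);w=(cv2.inRange(hsv(p),(100,100,60),(125,255,255))>0)&(d>0)
    z=bot.read_state()["tool_pos"];q=W[w];q=q[(q[:,2]>.11)&(np.linalg.norm(q-z,axis=1)<.1)]
    for v in(np.linalg.svd(q-q.mean(0))[2][0],):
        v=v*np.sign(v[0]);print("stripe",len(q),q.mean(0).round(3),"tilt deg",np.rad2deg(np.arcsin(v[2])).round(1))
    return p
E
python3 -c "
from h import *
moment(8);st();p=tilt();cv2.imwrite('pics/s3.png',cv2.resize(p[180:400,200:440,::-1],None,fx=2.5,fy=2.5))"
```

```text
F [-0.242  0.09  -3.225] Mx',My' [0.0029 0.0461] sd [0.037 0.035 0.025]
{'time': np.float64(8.4), 'tool_pos': array([0.6961, 0.1988, 0.1453]), 'tcp_rot': array([-3.1385, -0.1386, -0.    ]), 'wrist_force': array([-0.3531, -0.1885, -3.0383]), 'torque': array([ 0.0507, -0.0137,  0.008 ]), 'width': np.float64(0.3471), 'grip_force': np.float64(34.2655), 'q': array([0.2438, 0.4123, 1.5702, 0.    , 1.159 , 1.7264])}
stripe 200 [0.708 0.201 0.178] tilt deg -18.1
```

View pics/s3.png

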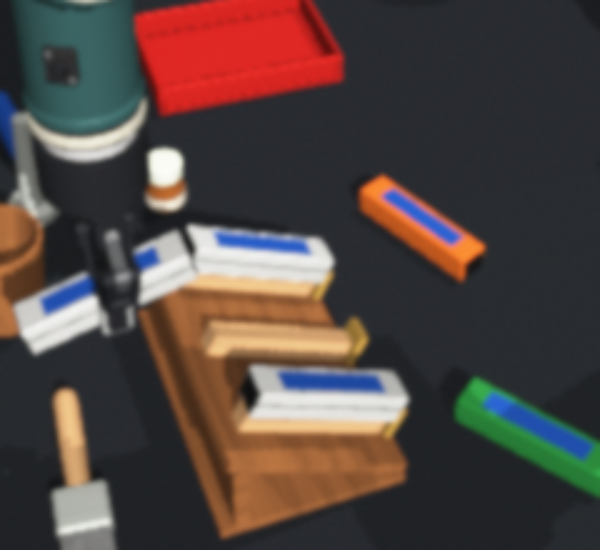

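After tipping to −18° the moment went from −0.073 to +0.046 N·m, a change of 0.12. The middle cassette is therefore the loose one, and the crop shows it clearly tipped the other way. It goes to the tray.

```bash
python3 -c "
from h import *
go([.495,-.267,.22]);go([.495,-.267,.06])"
```

```text
go [-24.14  44.63  -7.47] twist -0.0
go [-24.14  44.63   8.53] twist -0.0
```

step_arm(
  motion=[
    [2.5, 0, 0, -2, 0],
    [2.5, 0, 0, -5, 0],
    [2.5, -1, 2, -7, 0],
    [2.5, -3, 5.5, -7.5, 0],
    [2.5, -5, 9.2, -7.5, 0],
    [2.5, -7, 13, -7.5, 0],
    [2.5, -9, 16.6, -7.5, 0],
    [2.5, -11, 20.3, -7.5, 0],
    [2.5, -13, 24, -7.5, 0],
    [2.5, -15, 27.7, -7.5, 0],
    [2.5, -17, 31.4, -7.5, 0],
    [2.5, -19, 35.1, -7.5, 0],
    [2.5, -21, 38.8, -7.5, 0],
    [2.5, -23, 42.5, -7.5, 0],
    [2.5, -24.1, 44.6, -7, 0],
    [2.5, -24.1, 44.6, -5, 0],
    [2.5, -24.1, 44.6, -2, 0],
    [2.5, -24.1, 44.6, 1, 0],
    [2.5, -24.1, 44.6, 3, 0],
    [2.5, -24.1, 44.6, 3, 0],
  ],
)

```text
time: 10.45
tool_pos: [0.4925, -0.2652, 0.1118]
tcp_rot: [-3.135, -0.138, 0.009]
wrist_force: [-0.2, 0.7, -4.0]
width: 0.344
grip_force: 34.1
```

```bash
python3 -c "
from h import *
st()
p,d=bot.read_camera('side');cv2.imwrite('pics/s4.png',cv2.resize(p[60:280,200:440,::-1],None,fx=2.5,fy=2.5));p,d=bot.read_camera('side');W=cloud('side',d)
w=(cv2.inRange(hsv(p),(100,100,60),(125,255,255))>0)&(d>0);q=W[w];q=q[(abs(q[:,0]-.495)<.1)&(abs(q[:,1]+.267)<.07)&(q[:,2]<.2)]
v=np.linalg.svd(q-q.mean(0))[2][0];print(len(q),q.mean(0).round(3),v.round(3))"
```

```text
{'time': np.float64(10.45), 'tool_pos': array([ 0.4925, -0.2652,  0.1118]), 'tcp_rot': array([-3.1347, -0.1383,  0.0094]), 'wrist_force': array([-0.2151,  0.7167, -4.008 ]), 'torque': array([ 0.0043,  0.0902, -0.0249]), 'width': np.float64(0.3444), 'grip_force': np.float64(34.0743), 'q': array([-5.384e-01,  1.567e-01,  1.966e+00, -1.000e-04,  1.026e+00,
        9.443e-01])}
66 [ 0.515 -0.262  0.144] [ 0.579 -0.573 -0.58 ]
```

View pics/s4.png

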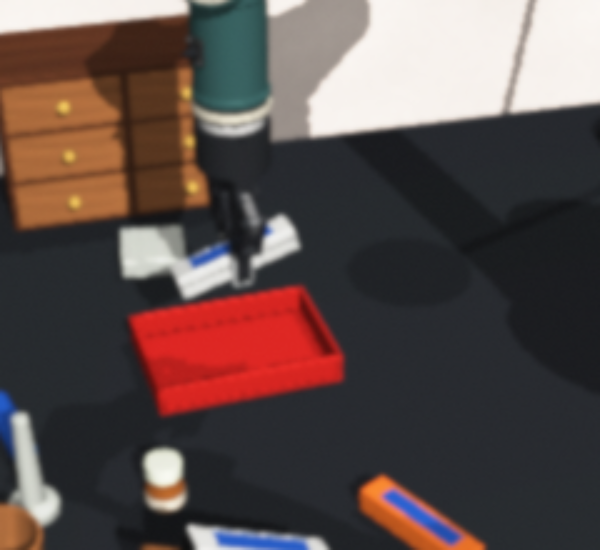

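The crop shows the cassette above the tray, +x end low at about (190,280). I'll lower it slowly.

step_arm(
  motion=[
    [2.5, 0.1, 0, 3, 0],
    [2.5, 0.1, 0, 6, 0],
    [2.5, 0.1, 0, 8, 0],
    [2.5, 0.1, 0, 9, 0],
    [2.5, 0.1, 0, 9.4, 0],
    [2.5, 0.1, 0, 9.7, 0],
    [2.5, 0.1, 0, 10, 0],
    [2.5, 0.1, 0, 10.2, 0],
    [2.5, 0.1, 0, 10.2, 0],
  ],
)

```text
time: 11.45
tool_pos: [0.4966, -0.2667, 0.0137]
tcp_rot: [3.138, 0.139, 0.001]
wrist_force: [0.1, 0.1, -3.3]
width: 0.348
grip_force: 34.2
```

step_arm(
  motion=[
    [2.5, 0, 0, 0.2, 0],
    [2.5, 0, 0, 0.3, 0],
    [2.5, 0, 0, 0.3, 0],
  ],
)

```text
time: 11.75
tool_pos: [0.4964, -0.267, 0.0116]
tcp_rot: [3.138, 0.139, 0.0]
wrist_force: [-3.7, 1.3, 6.2]
width: 0.346
grip_force: 35.5
```

step_arm(
  motion=[
    [2.5, 0, 0, 0.2, 0],
    [2.5, 0, 0, 0.4, 0],
    [2.5, 0, 0, 0.5, 0],
    [2.5, 0, 0, 0.5, 0],
  ],
)

```text
time: 12.15
tool_pos: [0.4957, -0.2672, 0.0065]
tcp_rot: [3.138, 0.139, -0.002]
wrist_force: [-6.8, -1.1, 6.3]
width: 0.35
grip_force: 35.6
```

step_arm(
  motion=[
    [2.5, 0, 0, 0.15, 0],
    [2.5, 0, 0, 0.3, 0],
    [2.5, 0, 0, 0.3, 0],
  ],
)

```text
time: 12.45
tool_pos: [0.496, -0.2673, 0.0046]
tcp_rot: [3.138, 0.139, -0.001]
wrist_force: [-9.5, 0.7, 14.1]
width: 0.347
grip_force: 39.6
```

step_arm(
  motion=[
    [2.5, 0, 0, 0.1, 0],
    [2.5, 0, 0, 0.2, 0],
    [2.5, 0, 0, 0.2, 0],
  ],
)

```text
time: 12.75
tool_pos: [0.496, -0.2673, 0.0046]
tcp_rot: [3.138, 0.139, -0.002]
wrist_force: [-13.6, 4.0, 27.1]
width: 0.352
grip_force: 47.5
```

```bash
python3 -c "
from h import *
p,d=bot.read_camera('side');W=cloud('side',d)
w=(cv2.inRange(hsv(p),(100,100,60),(125,255,255))>0)&(d>0);q=W[w];q=q[(abs(q[:,0]-.495)<.07)&(abs(q[:,1]+.267)<.03)&(q[:,2]<.07)]
c=np.polyfit(q[:,0],q[:,2],1);print(len(q),q.mean(0).round(3),q.min(0),q.max(0),'tilt',np.rad2deg(np.arctan(c[0])))"
```

```text
53 [ 0.514 -0.265  0.037] [ 0.45723625 -0.27487786  0.03127909] [ 0.54022585 -0.2531889   0.04776639] tilt -8.042990933525408
```

Fingers are at the floor, with a tilt of only about 7° left. I'll ease up a little, open gently and retreat.

step_arm(
  motion=[
    [2.5, 0, 0, -0.2, 0],
    [2.5, 0, 0, -0.3, 0],
    [3.0, 0, 0, -0.3, 0],
    [3.2, 0, 0, -0.3, 0],
    [3.4, 0, 0, -0.3, 0],
    [3.8, 0, 0, -0.3, 0],
    [4.5, 0, 0, -0.3, 0],
    [5.5, 0, 0, -0.3, 0],
    [6, 0, 0, -0.5, 0],
    [6, 0, 0, -2, 0],
    [6, 0, 0, -6, 0],
    [6, 0, 0, -11, 0],
    [6, 0, 0, -16, 0],
    [6, -3, 0, -18, 0],
    [6, -8, 0, -18, 0],
    [6, -8, 0, -18, 0],
  ],
  force=20,
)

```text
time: 14.4
tool_pos: [0.4121, -0.2729, 0.1812]
tcp_rot: [-3.139, -0.136, 0.003]
wrist_force: [-0.8, 0.5, -0.6]
width: 0.706
grip_force: 0.0
```

```bash
python3 -c "
from h import *
st()
for n in('side','top'):
  p,d=bot.read_camera(n);W=cloud(n,d)
  w=(cv2.inRange(hsv(p),(100,100,60),(125,255,255))>0)&(d>0);q=W[w];q=q[(abs(q[:,0]-.495)<.09)&(abs(q[:,1]+.267)<.06)&(q[:,2]<.07)]
  if len(q)>20:
    v=np.linalg.svd(q-q.mean(0))[2];print(n,len(q),q.mean(0).round(3),v[0].round(3),v[2].round(3))
  H=hsv(p);red=(cv2.inRange(H,(0,150,60),(6,255,255))|cv2.inRange(H,(172,150,60),(180,255,255)))>0
  q=W[red&(d>0)];q=q[(abs(q[:,0]-.495)<.15)&(abs(q[:,1]+.267)<.12)&(q[:,2]>.026)&(q[:,2]<.045)];print(n,'rim',cv2.minAreaRect(q[:,:2].astype(np.float32)))
  cv2.imwrite('pics/e_%s.png'%n,p[:,:,::-1])
"
```

```text
{'time': np.float64(14.4), 'tool_pos': array([ 0.4121, -0.2729,  0.1812]), 'tcp_rot': array([-3.1385, -0.136 ,  0.0034]), 'wrist_force': array([-0.8294,  0.5207, -0.6249]), 'torque': array([ 0.0394, -0.0174,  0.0762]), 'width': np.float64(0.7055), 'grip_force': np.float64(0.0), 'q': array([-6.3450e-01, -4.1200e-02,  2.0365e+00, -1.4000e-03,  1.1481e+00,
        8.5030e-01])}
side 95 [ 0.495 -0.266  0.031] [0.995 0.096 0.003] [-0.007  0.102 -0.995]
side rim ((0.4951474368572235, -0.2669810652732849), (0.19888129830360413, 0.14742693305015564), 3.0854601860046387)
top 190 [ 0.496 -0.268  0.03 ] [-0.995 -0.095 -0.012] [-0.002 -0.11   0.994]
top rim ((0.49417945742607117, -0.2685679495334625), (0.2019272893667221, 0.14016899466514587), 2.7764041423797607)
```

View pics/e_side.png

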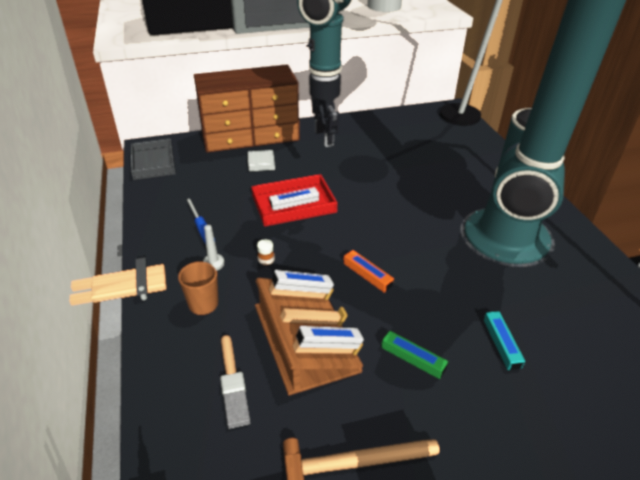

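The side view shows the loose cassette lying flat in the red tray at about (295,198), with both sound ones still seated. I'll check its sideways lean over the full top face before handing in.

```bash
python3 -c "
from h import *
Q=[]
for i in range(8):
  p,d=bot.read_camera('top');W=cloud('top',d);H=hsv(p)
  r=W-np.array([.496,-.268,0]);w=(d>0)&(abs(r@X)<.058)&(abs(r@Y)<.012)&(W[...,2]<.06)
  Q.append(W[w])
q=np.vstack(Q);r=q-[.496,-.268,0];c=np.linalg.lstsq(np.c_[r@X,r@Y,np.ones(len(q))],q[:,2],rcond=None)[0];print(len(q),np.rad2deg(np.arctan(c[:2])),c[2],q[:,2].std());st()"
```

```text
2484 [-0.1767202   0.00174351] 0.03039306885325259 0.0032330500537003167
{'time': np.float64(14.9), 'tool_pos': array([ 0.4172, -0.2735,  0.18  ]), 'tcp_rot': array([-3.1381e+00, -1.3980e-01,  7.0000e-04]), 'wrist_force': array([ 0.1293, -0.2953,  0.1957]), 'torque': array([-0.0385,  0.0386,  0.0247]), 'width': np.float64(0.7016), 'grip_force': np.float64(0.0), 'q': array([-0.6303, -0.0319,  2.0298,  0.    ,  1.1443,  0.8514])}
```

It lies dead flat, so I'm handing in.

```bash
python3 -c "
from workcell import bot
print(bot.finish_job())"
```

```text
the job is handed in; nothing more can be done
None
```

The middle cassette was the loose one: tipped to −18°, its moment changed by 0.12 N·m. It now lies flat in the red tray, the other two were never moved from their slots, and I handed the job in at about 15 s; the hand-in call gave no verdict.

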